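# Shim the rocking toolbox

## Task

The open steel toolbox rocks on the bench because the foot at its front left corner (the end facing the robot, on the side away from the lid) has lost its rubber button and is too short. Without gripping or lifting anything, push the wooden wedge across the bench, thin end first, under that foot from the front until it is snug and takes up the gap without jacking the box up; then press down firmly with the fingertips on top of that corner to show that it no longer rocks. Leave the wedge in place and the other things on the bench alone, and do not shove or tip the toolbox.

Things in the scene. Friction and masses are not known exactly. Their poses are not given: they have to be found in the camera images.
- toolbox: Open bare-steel toolbox, 2.6 kg, loose on the bench: 300 mm long (its x, +x away from the robot), 180 wide (y), rim 114 mm high. Lid on its right (-y) long side, stands open leaning outward to 265 mm high, rigid. Origin: centre of the footprint at bench height. Four feet at x +-130, y +-70: steel pads 24 x 24 x 7 mm, three with a rubber button 7 mm high below. About 5 N down on the corner over the short foot makes it dip.
- short_foot (a point): centre of the underside of the short foot (toolbox x -130, y +70 mm). A flat pad whose rubber button is gone: it hangs 7 mm above the bench while the box stands on the other three. Its front edge is 12 mm nearer the robot's end along the box's x, the box's front face 20 mm; the box's bottom is 14 mm above the bench.
- corner_top (a point): the place to press: on top of the toolbox's front left corner, straight above the short foot, 114 mm above the bench. A flat steel deck at rim height covers the front end there, over the full width and 60 mm back from the front face. Press about 12 N straight down, within 30 mm of this point, for half a second.
- wedge: loose wooden wedge, 40 g, 100 mm long (its x), 40 wide, flat underneath; thickness rises evenly from 2 mm at the thin end (+x) to 18 mm at the thick end. Origin: centre of the underside. It starts in front of the short foot, thin end roughly toward it. 31 mm from the thin end it is 7 mm thick, so it is snug with the thin end about 31 mm past the foot's front edge.
- wedge_tip (a point): middle of the wedge's thin end edge, 1 mm above the bench
- wedge_back (a point): centre of the wedge's upright thick end face (40 mm wide, 18 mm high, 9 mm above the bench), the face to push on. The wedge slides freely (under 1 N) until snug, then the resistance climbs quickly. Pushed in with about 6 N it stays wedged by friction; far above 10 N the box is shoved or jacked up.
- wood_block: bystander: plain rectangular wooden block 90 x 40 x 20 mm, same wood as the wedge but of one thickness throughout; origin under its centre, long side along x
- funnel: bystander: black plastic funnel standing mouth down, 116 mm across, 125 mm tall; origin under its centre
- tire_gauge: bystander: chrome tire gauge, a pen-like bar about 120 mm long and 19 mm thick lying along its x; origin under its middle
- wiper_a: bystander: folded wiper arm about 300 x 30 mm, 14 mm high, lying along its x; origin under its middle
- wiper_b: bystander: second folded wiper arm, same as the first
- bowl: bystander: white ceramic bowl 110 mm across, 45 mm high, with rubber end caps in it; origin under its centre
Not all that is in view belongs to the job. Leave any red or white look-alike of the wedge alone.

How it is judged:
By the outcome, as a careful person would: the job done as asked, in the order asked, and still so for the second after the job is handed in, with the robot touching nothing.
It also fails if it takes over 54 s, if anything falls off the work surface, if the arm or the gripper's body presses on something with over 40 N, if the wrist force passes 120 N, or if a joint passes its speed limit or range.

## Robot

A 6-joint arm with a two-finger parallel gripper is mounted at the origin on the work surface. World frame = base frame: x ahead of the robot, y to its left, z up, the work surface at z = 0. Lengths are in m, angles in rad, forces in N, time in s.
With the tool pointing down it reaches from about 0.375 to 0.975 m from the base axis. Payload 3.8 kg.
Tool frame: the origin (TCP) lies on the centre line of the jaws, within the pads' length; the fingertips stand 17 mm ahead of it and the grasp point (between the pads) lies 2 mm behind it (bot.tip_extent is the distance from the TCP to the fingertips, in m); z points along the fingers, y is the line along which they close (so a half turn about z gives the same grasp; the last joint's range is limited). The gripper opens to 85 mm and grips with 20 to 120 N. Pads are 22 mm wide; open, the fingers measure 114 mm over their backs; the gripper's body (76 mm by 85 mm) begins 54 mm behind the grasp point. The pads swing forward as they close: fully open they stand 13 mm farther back than shut.
Start: joints at [1.145, 0.264, 1.604, -0, 1.274, -0.037], TCP at [0.256, 0.625, 0.248] pointing down, gripper open.
Joint ranges: [-2.63, 2.63], [-0.94, 2.18], [0.31, 2.57], [-1.31, 4.45], [0, 2.66], [-2.55, 2.55]. Speed limits (rad/s): [2.57, 2.57, 3.14, 3.14, 3.14, 3.14].

## Interface

Orientations are given as a rotation vector (axis times angle).
In Python, from workcell import readout, read_camera, finish_job, bot gives the robot as it stands.
- The arm moves only by the tool jog_arm, never from a script. Its argument "deltas" is one flat list of numbers, 7 for each row, row after row: the shift along the tool's x, y, z in m, then the turn, a rotation vector about the tool's x, y, z in degrees, then the gripper command: -1 is shut, 1 is fully open, values between are in proportion. A call has 1 to 8 rows; each row is the pose to reach, as a shift and turn from the pose commanded when the call began, along the tool's axes at that moment; what a row does not reach only later rows make up. A row lasts 1/10 s, in which the tool goes at most 50 mm and 8.59 degrees, less where a joint would pass 70% of its speed; a pose out of reach is approached as far as the arm can. A call with a gripper value outside its range is refused whole. The fingers move at their own pace and stop on an object; "squeeze" is the grip in N (left out, the last holds). Time passes only in rows, so rows that repeat a pose let the fingers close. It gives the time, the measured TCP pose, the force, the opening and the grip force at its end, in the units of the state.
- readout.read_state(): the state, without advancing time (a new reading comes with each control period).
- read_camera(name): name is "scene" or "top" or "wrist"; returns a dict with "color" (384x512x3 uint8, blue, green, red), "fx", "fy", "cx", "cy" (pixels), "origin" and "attitude" of the camera in the world. Camera axes: x right, y down, z forward; pixel columns grow to the right and rows downward; lengths in m; the calibration is good to about 2 mm. A picture is of the moment at which its call begins. There is no depth.
- finish_job(): hands the job in; it is judged then, once.
The state is a dict: "time": time; "q": joint angles; "joint_vel": joint speeds; "joint_torque": joint torques, N m; "tool_pos": TCP position; "tcp_rot": TCP orientation; "wrist_force": force on the tool from outside, world axes, zero at the start; "torque": the same for the moment, N m; "width": opening from 0.0 (shut) to 1.0 (fully open); "grip_force": force on a finger pad.
Only numpy, scipy, OpenCV 4.12 (cv2) and the standard library are available. Lean on these libraries where they do the work, as an engineer would, in place of code of your own. Each camera call takes 0.05 s, during which the arm holds its last target. There are 200 camera calls.

## Working session

There is one attempt and no reset: what is moved stays moved. The work goes in short steps, Python scripts to look and compute and a tool call to move; the robot and the scene stay as the last step left them, time stands still between calls to the robot, and variables do not carry over. Pictures are saved under pics/ and viewed, at most 10 in all, crops included, and the job is handed in when it is done.

Besides the shell and the picture viewer there is one more tool, called after "Call:" as a command line: name --argument value ..., lists and objects as JSON in quotes. jog_arm: Moves the arm, as the interface text tells. Its arguments: {"type":"object","properties":{"deltas":{"type":"array"},"squeeze":{"type":"number"}},"required":["deltas"]}

```bash
mkdir -p pics; cat > h.py <<'E'
import numpy as np, cv2
from workcell import readout, read_camera, finish_job, bot
from scipy.spatial.transform import Rotation as R
def att(c):
    a=np.array(c["attitude"],float)
    return a if a.shape==(3,3) else R.from_rotvec(a).as_matrix() if a.size==3 else R.from_quat(a).as_matrix()
def cast(c,u,v,z):
    d=att(c)@np.array([(u-c["cx"])/c["fx"],(v-c["cy"])/c["fy"],1]); o=np.array(c["origin"])
    return o+d*(z-o[2])/d[2]
def proj(c,p):
    q=att(c).T@(np.array(p)-c["origin"]); return q[0]/q[2]*c["fx"]+c["cx"],q[1]/q[2]*c["fy"]+c["cy"]
E
python3 - <<'E'
from h import *
import pickle
for n in("top","scene"):
    c=read_camera(n);pickle.dump(c,open(n+".pkl","wb"));cv2.imwrite(f"pics/{n}0.png",cv2.resize(c["color"],(800,600),interpolation=cv2.INTER_CUBIC))
    print(n,c["fx"],c["cx"],c["cy"],c["origin"],c["attitude"])
s=readout.read_state();print(s["tool_pos"],s["tcp_rot"],s["wrist_force"],s["width"],s["time"],bot.tip_extent)
E
```

```text
top 386.2049151339329 252.93161514788497 189.07839897098003 [ 0.3345864  -0.06282639  1.06867945] [-2.10212642  2.09250339 -0.24014978]
scene 454.217915041399 267.8980890800371 189.74638790135498 [ 1.44027829 -0.52006468  1.23333147] [-2.13050606 -1.26394111  0.50046116]
[0.25559335 0.62402102 0.2470607 ] [-0.60671649 -3.0819884   0.00321464] [-0.73149774 -0.74814774  0.81974512] 0.9953934458112896 0.1 0.017
```

View pics/top0.png

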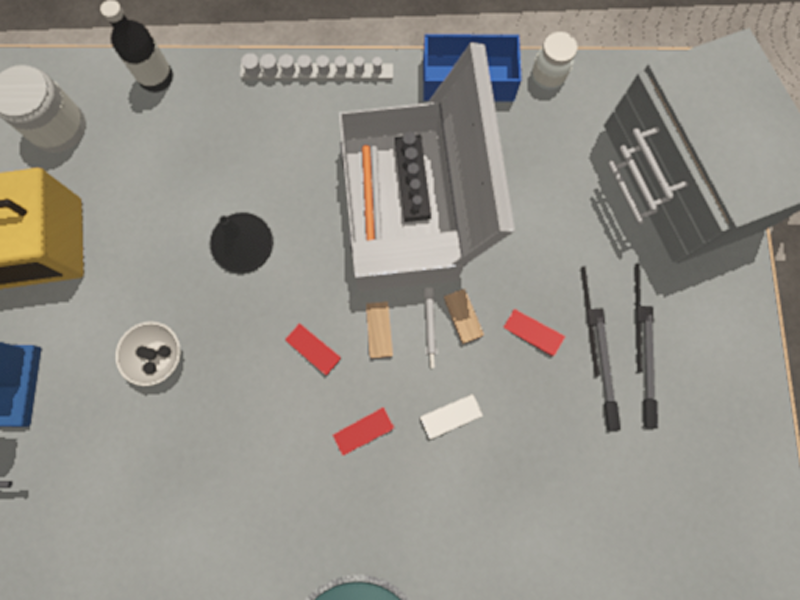

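View pics/scene0.png

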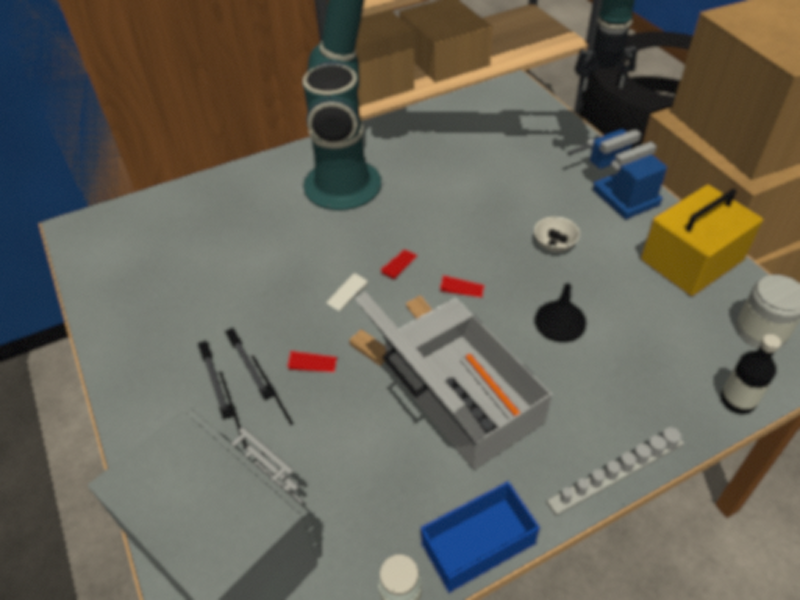

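The top view shows the toolbox's near left rim corner at about (355,275). One wooden piece at (380,330) lies in front of that corner, and another at (463,316) is half in shadow. The red and white pieces are decoys. Next I'll zoom in and measure.

```bash
python3 - <<'E'
from h import *
import pickle
c=pickle.load(open("top.pkl","rb"));im=c["color"]
hsv=cv2.cvtColor(im,cv2.COLOR_BGR2HSV)
m=cv2.inRange(hsv,(8,60,60),(22,200,255)); m[:185]=0;m[240:]=0;m[:,:220]=0;m[:,320:]=0
for k in cv2.findContours(m,0,2)[0]:
    if cv2.contourArea(k)<100: continue
    b=cv2.boxPoints(cv2.minAreaRect(k)); print(np.round(b,1).tolist())
    for z in(0.002,0.018): print(z,[np.round(cast(c,*p,z)[:2],4).tolist() for p in b])
cr=im[130:240,200:320];cv2.imwrite("pics/crop1.png",cv2.resize(cr,None,fx=5.4,fy=5.4,interpolation=cv2.INTER_CUBIC))
E
```

```text
[[233.60000610351562, 193.8000030517578], [248.10000610351562, 192.6999969482422], [250.6999969482422, 227.89999389648438], [236.1999969482422, 228.89999389648438]]
0.002 [[0.572, -0.004], [0.5753, -0.045], [0.4754, -0.053], [0.4722, -0.0128]]
0.018 [[0.5685, -0.0048], [0.5717, -0.0453], [0.4733, -0.0532], [0.4701, -0.0136]]
[[283.20001220703125, 189.5], [297.29998779296875, 183.89999389648438], [309.6000061035156, 214.39999389648438], [295.3999938964844, 220.0]]
0.002 [[0.585, -0.1444], [0.6017, -0.1849], [0.5139, -0.2171], [0.4978, -0.1773]]
0.018 [[0.5812, -0.1432], [0.5977, -0.183], [0.5113, -0.2148], [0.4954, -0.1756]]
```

View pics/crop1.png

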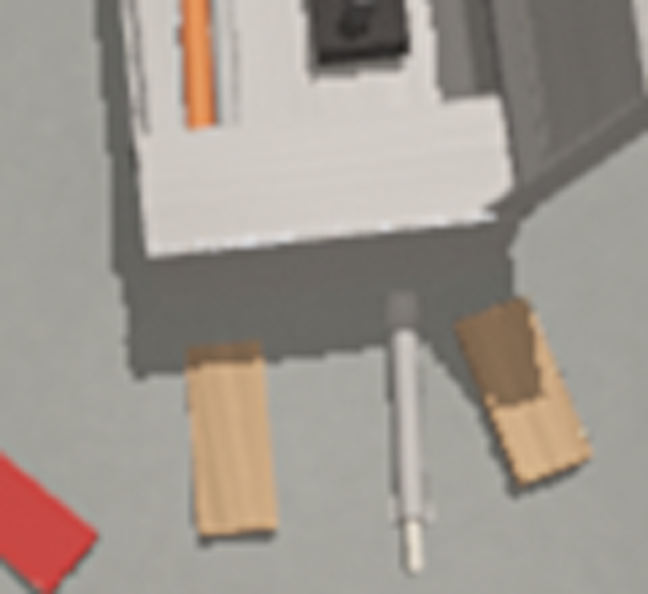

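The crop shows the deck's front left corner at (150,256), its front edge running to about (495,215), and its back left at (140,140). The wedge's tip edge is at y≈345 and its thick end at y≈532. At about 100 mm long it is the wedge; the right-hand piece, about 90 mm long, is the block.

```bash
python3 - <<'E'
from h import *
import pickle
c=pickle.load(open("top.pkl","rb"));g=cv2.cvtColor(c["color"],cv2.COLOR_BGR2GRAY)
# front edge: per column, sub-pixel transition bright deck -> dark shadow
pts=[]
for u in range(230,290):
    col=g[160:190,u].astype(float); d=col[:-1]-col[1:]; i=np.argmax(d)
    w=d[max(0,i-2):i+3].clip(0); pts.append((u,160.5+np.sum(w*np.arange(max(0,i-2),i+3))/w.sum()))
P=np.array([cast(c,u,v,.114)[:2] for u,v in pts])
f=cv2.fitLine(P.astype(np.float32),cv2.DIST_HUBER,0,.01,.01).ravel();print("front edge",f, "angle",np.degrees(np.arctan2(f[0],f[1])))
# left edge rows
pl=[]
for v in range(158,176):
    r=g[v,215:240].astype(float); d=r[1:]-r[:-1]; i=np.argmax(d); w=d[max(0,i-2):i+3].clip(0)
    pl.append((215.5+np.sum(w*np.arange(max(0,i-2),i+3)[:len(w)])/w.sum(),v))
Q=np.array([cast(c,u,v,.114)[:2] for u,v in pl])
h=cv2.fitLine(Q.astype(np.float32),cv2.DIST_HUBER,0,.01,.01).ravel();print("left",h,np.degrees(np.arctan2(h[1],h[0])))
ft=np.array([-f[1],f[0]])if f[1]<0 else np.array([f[1],-f[0]])   # box +x
yaw=np.arctan2(ft[1],ft[0]);X=np.array([np.cos(yaw),np.sin(yaw)]);Y=np.array([-X[1],X[0]])
A=np.array([f[:2],-h[:2]]).T; t=np.linalg.solve(A,h[2:]-f[2:]);cor=f[2:]+t[0]*f[:2]
sf=cor+.02*X-.02*Y
print("yaw",np.degrees(yaw),"corner",cor,"shortfoot",sf,"foot front edge",cor+.008*X-.02*Y)
Bk=np.array([.4717,-.0335]);Tp=np.array([.5737,-.0245])
for n,p in(("back",Bk),("tip",Tp)): r=p-sf; print(n,r@X,r@Y)
print("wedge yaw",np.degrees(np.arctan2(*(Tp-Bk)[::-1])))
E
```

```text
front edge [ 0.11398789 -0.9934821   0.60083336 -0.08055218] angle 173.45474
left [0.9945346  0.10440762 0.6160287  0.01108722] 5.993038
yaw 6.5452523 corner [0.59062505 0.0084203 ] shortfoot [ 0.61277443 -0.00916958] foot front edge [ 0.60085267 -0.01053744]
back -0.14292829810834526 -0.00809105734721345
tip -0.040567231424218426 -0.010776484923516929
wedge yaw 5.042451069170915
```

```bash
cat >> h.py <<'E'
YAW=np.radians(6.5); X=np.array([np.cos(YAW),np.sin(YAW)]); Y=np.array([-X[1],X[0]])
SF=np.array([.6128,-.0092])
def tgt(bx,by,z):  # box-frame offsets from the short foot
    p=SF+bx*X+by*Y; return np.array([p[0],p[1],z])
def delta(p):
    s=readout.read_state(); T=R.from_rotvec(s["tcp_rot"])
    G=R.from_matrix(np.array([[-X[0],Y[0],0],[-X[1],Y[1],0],[0,0,-1]]))
    d=T.inv().apply(np.array(p)-s["tool_pos"]); r=np.degrees((T.inv()*G).as_rotvec())
    print("from",np.round(s["tool_pos"],4),"to",np.round(p,4),"d",np.round(d,4),"rot",np.round(r,2),"F",np.round(s["wrist_force"],2),"t",s["time"])
E
python3 -c "
from h import *
delta(tgt(-.091,-.057,.12))"
```

```text
from [0.2556 0.624  0.2471] to [ 0.5288 -0.0761  0.12  ] d [-0.5182 -0.5441  0.1282] rot [ -0.12  -0.03 -28.77] F [-0.73 -0.75  0.82] t 0.1
```

Call:
jog_arm --deltas '[-0.26,-0.27,0,0,0,-14,-1,-0.26,-0.27,0,0,0,-14,-1,-0.26,-0.27,0,0,0,-14,-1,-0.26,-0.27,0,0,0,-14,-1,-0.26,-0.27,0,0,0,-14,-1,-0.26,-0.27,0,0,0,-14,-1,-0.26,-0.27,0,0,0,-14,-1,-0.26,-0.27,0,0,0,-14,-1]'

```text
time: 0.9
tool_pos: [0.3945, 0.2728, 0.2478]
tcp_rot: [-0.23, -3.133, 0.002]
wrist_force: [0.4, 0.5, -1.2]
width: -0.001
grip_force: 0.0
```

```bash
python3 -c "
from h import *
delta(tgt(-.091,-.057,.12))"
```

```text
from [0.3945 0.2728 0.2478] to [ 0.5288 -0.0761  0.12  ] d [-0.1839 -0.3254  0.1283] rot [-9.00e-02 -1.00e-02 -1.49e+01] F [ 0.35  0.51 -1.25] t 0.9
```

Call:
jog_arm --deltas '[-0.184,-0.325,0.04,0,0,-14.9,-1,-0.184,-0.325,0.04,0,0,-14.9,-1,-0.184,-0.325,0.04,0,0,-14.9,-1,-0.184,-0.325,0.04,0,0,-14.9,-1,-0.184,-0.325,0.04,0,0,-14.9,-1,-0.184,-0.325,0.04,0,0,-14.9,-1,-0.184,-0.325,0.04,0,0,-14.9,-1,-0.184,-0.325,0.04,0,0,-14.9,-1]'

```text
time: 1.7
tool_pos: [0.5296, -0.0748, 0.2076]
tcp_rot: [0.179, -3.136, 0.001]
wrist_force: [-0.2, 1.1, 0.9]
width: -0.001
grip_force: 0.0
```

```bash
python3 - <<'E'
from h import *
import pickle
delta(tgt(-.091,-.057,.12))
c=read_camera("wrist");pickle.dump(c,open("w1.pkl","wb"))
cv2.imwrite("pics/w1.png",cv2.resize(c["color"],(800,600)));print(c["origin"])
E
```

```text
from [ 0.5296 -0.0748  0.2076] to [ 0.5288 -0.0761  0.12  ] d [ 0.0009 -0.0012  0.0876] rot [-0.02 -0.03  0.03] F [-0.19  1.11  0.95] t 1.7
[ 0.46006265 -0.08294607  0.33302644]
```

View pics/w1.png

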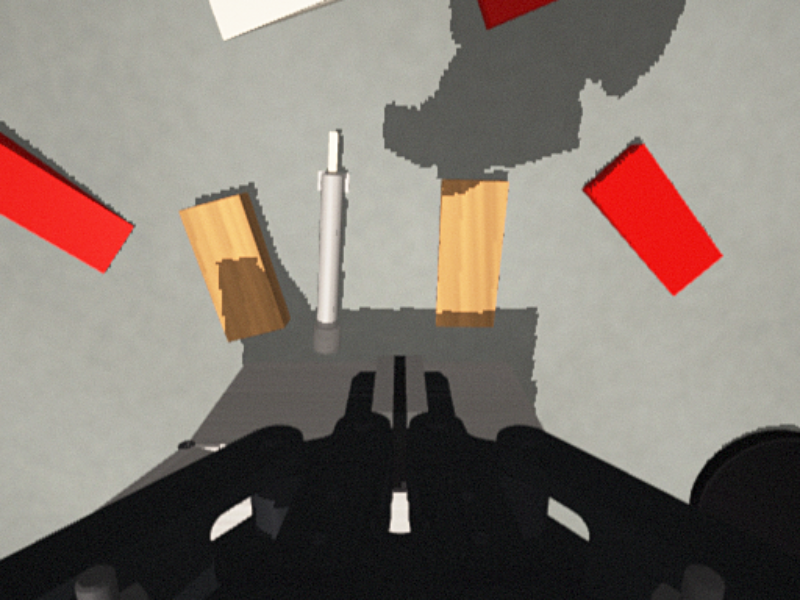

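The wrist view shows the wedge with its thin end at (437–495,326) and its thick end at (441–508,181). The box's front bottom edge is at v≈362, with its left end near (525,362). I'll cross-check these.

```bash
python3 - <<'E'
from h import *
import pickle
c=pickle.load(open("w1.pkl","rb"));k=.64
bf=lambda p:np.round([(p[:2]-SF)@X*1e3,(p[:2]-SF)@Y*1e3],1)
for n,u,v,z in(("tipR",437,326,.002),("tipL",495,326,.002),("backR",441,181,.018),("backL",508,181,.018),("boxbotL",525,362,.014),("boxbotR",243,362,.014),("gaugeL",345,300,.01)):
    print(n,bf(cast(c,u*k,v*k,z)))
for n,b,z in(("boxbotL",(-.02,.02),.014),("rimL",(-.02,.02),.114),("boxbotR",(-.02,-.16),.014)):
    print(n,np.array(proj(c,tgt(*b,z)))/k)
E
```

```text
tipR [-41.  -29.4]
tipL [-41.1  10.8]
backR [-140.5  -30.3]
backL [-140.6   10.5]
boxbotL [-19.3  30.3]
boxbotR [ -19.1 -162.4]
gaugeL [-62.2 -91.9]
boxbotL [509.99129198 361.06551022]
rimL [552.8338472  443.44544653]
boxbotR [246.41939591 360.81061178]
```

```bash
python3 - <<'E'
from h import *
import pickle
c=pickle.load(open("w1.pkl","rb"));g=cv2.cvtColor(c["color"],cv2.COLOR_BGR2GRAY)
print(g[220:276:6,305:356:2])
cv2.imwrite("pics/w1c.png",cv2.resize(c["color"][190:290,140:360],None,fx=3.6,fy=3.6,interpolation=cv2.INTER_CUBIC)*1)
E
```

```text
[[ 90  93  92  92  92  92  84  92  90  91  93  94  93  94  94  93  91  90
   88 187 178 176 182 184 180 178]
 [ 94  92  95  95  89  94  91  92  92  91  94  92  89  90  91  88  92  88
  107 183 182 186 183 185 181 180]
 [ 87  94  91  98  90  93  94  89  95  97  90  95  97  87  83  86  87  87
   98 179 175 180 177 183 179 178]
 [ 97  92  90  93  93  98  95  96  93  92  90  91  95  87  93  86  91  88
  183 179 177 176 176 178 175 177]
 [ 90  90  89  88  90  90  92  96  91  90  92  92  91  96  89  89  95  87
   81 145 177 183 171 172 177 178]
 [ 87  91  94  95  94  93  90  97  89  92  90  91  87  91  92  90  87  87
   88  94 179 176 179 177 173 181]
 [ 89  94  86  88  92  91  89  88  93  85  85  88  92  89  85  89  88  87
   83 176 174 179 173 176 178 176]
 [ 86  87  92  89  91  94  86  86  89  88  92  93  90  89  92  91  90  96
   86 177 174 173 175 176 180 176]
 [ 98  89  92  90  87  87  86  89  85  86  86  87  87  90  94  92  90  88
   93  83 174 177 172 172 175 176]
 [ 90  88  93  94  90  87  94  86  56  21  14  15  17  18  18  19  20  16
   13  28  54 116 177 175 173 174]]
```

View pics/w1c.png

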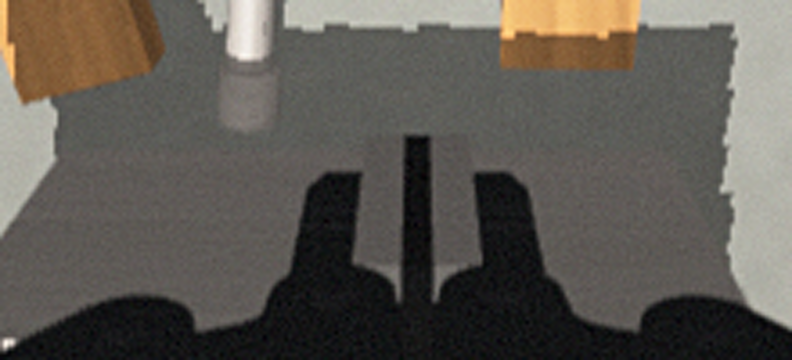

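The front-face corner at crop (670,152) agrees with the prediction to about 1 mm, so the box frame holds. The wedge is 9.7 mm too far right, so I'll nudge it left from its side.

Call:
jog_arm --deltas '[0.001,-0.001,0.04,0,0,0,-1,0.001,-0.001,0.08,0,0,0,-1,0.001,-0.001,0.12,0,0,0,-1,0.001,-0.001,0.15,0,0,0,-1,0.001,-0.001,0.17,0,0,0,-1,0.001,-0.001,0.18,0,0,0,-1,0.001,-0.001,0.186,0,0,0,-1,0.001,-0.001,0.186,0,0,0,-1]'

```text
time: 2.55
tool_pos: [0.5285, -0.0729, 0.0221]
tcp_rot: [0.182, -3.136, -0.0]
wrist_force: [0.1, -0.2, 0.9]
width: 0.002
grip_force: 0.0
```

Call:
jog_arm --deltas '[0,0.004,0,0,0,0,-1,0,0.008,0,0,0,0,-1,0,0.012,0,0,0,0,-1,0,0.015,0,0,0,0,-1,0,0.018,0,0,0,0,-1,0,0.021,0,0,0,0,-1,0,0.0225,0,0,0,0,-1,0,0.0225,0,0,0,0,-1]'

```text
time: 3.35
tool_pos: [0.5259, -0.0504, 0.0222]
tcp_rot: [0.182, -3.136, -0.0]
wrist_force: [-0.1, -0.4, 0.5]
width: 0.002
grip_force: 0.0
```

```bash
cat >> h.py <<'E'
def wood(name):
    c=read_camera(name); hsv=cv2.cvtColor(c["color"],cv2.COLOR_BGR2HSV)
    m=cv2.inRange(hsv,(8,60,60),(22,200,255)); ks=[k for k in cv2.findContours(m,0,2)[0] if cv2.contourArea(k)>40]
    for k in ks:
        b=cv2.boxPoints(cv2.minAreaRect(k)); w=np.array([cast(c,*p,.01)[:2]-SF for p in b]); w=np.c_[w@X,w@Y]*1e3
        if abs(w[:,0].mean()+90)<80 and abs(w[:,1].mean())<40: print(name,np.round(w,1).tolist(),"mean",w.mean(0).round(1))
    return c
E
python3 - <<'E'
from h import *
delta(tgt(-.091,-.0345,.021))
c=wood("top"); cv2.imwrite("pics/t2.png",cv2.resize(c["color"][130:250,190:320],None,fx=5,fy=5,interpolation=cv2.INTER_CUBIC))
c=wood("wrist")
E
```

```text
from [ 0.5259 -0.0504  0.0222] to [ 0.5263 -0.0538  0.021 ] d [-0.     -0.0034  0.0012] rot [ 0.   -0.01  0.14] F [-0.12 -0.45  0.49] t 3.35
wrist [[-142.5, -25.2], [-142.6, 17.7], [-74.1, 24.6], [-74.0, -24.2]] mean [-108.3   -1.8]
```

View pics/t2.png

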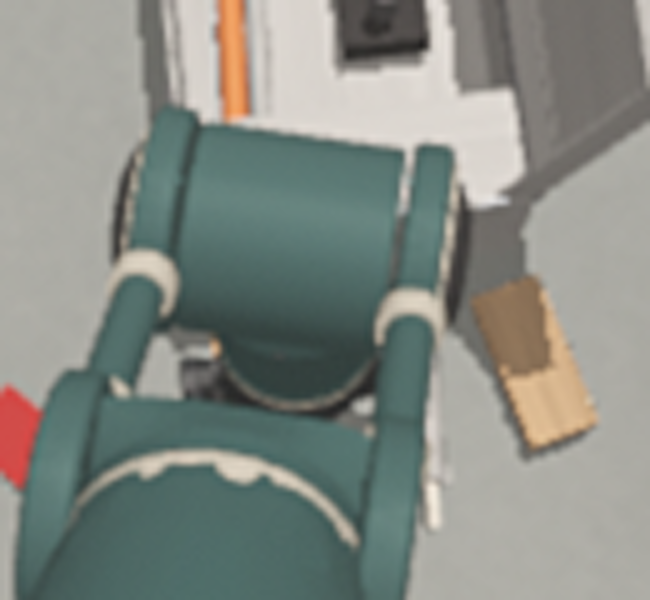

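The top view shows the arm hiding the wedge. From the wrist view the wedge's centre is now at about −5.5 mm, so I'll nudge it 5 mm more, back off, raise the arm and check.

Call:
jog_arm --deltas '[0,0.002,0,0,0,0,-1,0,0.004,0,0,0,0,-1,0,0.005,0,0,0,0,-1,0,0.005,0,0,0,0,-1,0,-0.01,0,0,0,0,-1,0,-0.01,-0.05,0,0,0,-1,0,-0.01,-0.06,0,0,0,-1,0.04,-0.005,-0.06,0,0,0,-1]'

```text
time: 4.25
tool_pos: [0.4945, -0.0623, 0.087]
tcp_rot: [-0.181, 3.123, -0.005]
wrist_force: [-1.4, -0.9, 0.7]
width: 0.002
grip_force: 0.0
```

Call:
jog_arm --deltas '[0.04,0.02,0,0,0,0,-1,0.06,0.035,0,0,0,0,-1,0.06,0.035,0,0,0,0,-1]'

```text
time: 4.55
tool_pos: [0.4194, -0.0319, 0.0813]
tcp_rot: [0.182, -3.133, -0.001]
wrist_force: [-0.1, 0.3, -1.0]
width: -0.002
grip_force: 0.0
```

```bash
python3 - <<'E'
from h import *
delta(tgt(-.165,-.0,.021))
c=wood("wrist"); cv2.imwrite("pics/w3.png",cv2.resize(c["color"],(800,600)))
import pickle; pickle.dump(c,open("w3.pkl","wb"))
E
```

```text
from [ 0.4194 -0.0319  0.0813] to [ 0.4489 -0.0279  0.021 ] d [-0.0299  0.0006  0.0602] rot [ 0.05 -0.17  0.15] F [-0.09  0.31 -0.97] t 4.55
wrist [[-113.8, -5.0], [-113.9, 4.3], [-91.6, 4.5], [-91.6, -5.0]] mean [-102.7   -0.3]
```

View pics/w3.png

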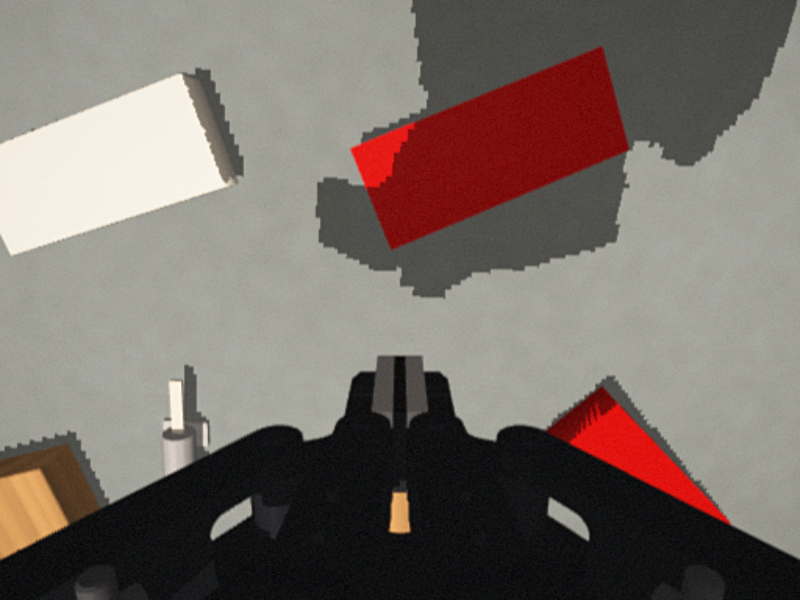

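Only the tool and the decoys are visible here, because the gripper hides the wedge. I'll lower behind the thick end with the fingers slightly apart, for a stable two-point push.

Call:
jog_arm --deltas '[-0.01,0,0.02,0,0,0,-0.62,-0.03,0,0.05,0,0,0,-0.62,-0.03,0,0.06,0,0,0,-0.62,-0.03,0,0.061,0,0,0,-0.62,-0.03,0,0.061,0,0,0,-0.62]'

```text
time: 5.1
tool_pos: [0.4528, -0.0293, 0.0213]
tcp_rot: [0.181, -3.135, -0.0]
wrist_force: [-0.4, -0.1, 0.3]
width: 0.192
grip_force: 0.0
```

Call:
jog_arm --deltas '[-0.008,0,0,0,0,0,-0.62,-0.016,0,0,0,0,0,-0.62,-0.024,0,0,0,0,0,-0.62,-0.032,0,0,0,0,0,-0.62,-0.04,0,0,0,0,0,-0.62,-0.046,0,0,0,0,0,-0.62,-0.05,0,0,0,0,0,-0.62,-0.05,0,0,0,0,0,-0.62]'

```text
time: 5.9
tool_pos: [0.5034, -0.0231, 0.0213]
tcp_rot: [-0.182, 3.136, -0.0]
wrist_force: [-0.3, 0.7, -0.9]
width: 0.188
grip_force: 0.0
```

```bash
python3 - <<'E'
from h import *
delta(tgt(-.092,-.0,.021))
c=wood("wrist")
c=wood("top"); cv2.imwrite("pics/t4.png",cv2.resize(np.hstack([c["color"][130:250,190:320],read_camera("wrist")["color"][150:270,190:320]]),None,fx=3,fy=3,interpolation=cv2.INTER_CUBIC))
E
```

```text
from [ 0.5034 -0.0231  0.0213] to [ 0.5214 -0.0196  0.021 ] d [-0.0183  0.0014  0.0003] rot [-0.    0.03  0.14] F [-0.32  0.74 -0.95] t 5.9
wrist [[-104.4, -14.9], [-104.5, 12.0], [-59.7, 13.2], [-59.6, -15.8]] mean [-82.1  -1.4]
```

View pics/t4.png

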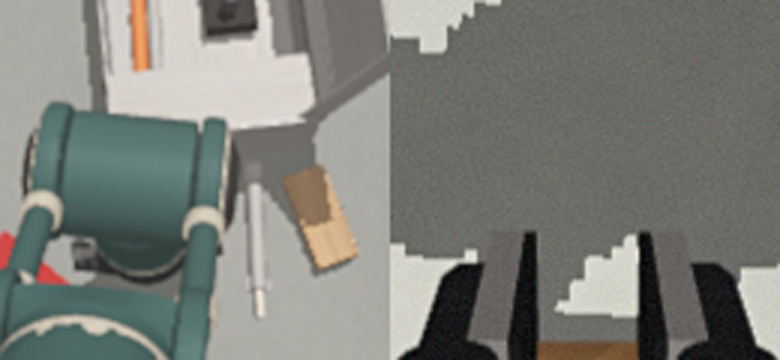

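The wedge shows between the two fingers and is being pushed squarely. I'll keep going in small steps and watch the force.

Call:
jog_arm --deltas '[-0.003,0.0005,0,0,0,0,-0.62,-0.006,0.0005,0,0,0,0,-0.62,-0.009,0.0005,0,0,0,0,-0.62,-0.012,0.0005,0,0,0,0,-0.62,-0.012,0.0005,0,0,0,0,-0.62]'

```text
time: 6.55
tool_pos: [0.5152, -0.0213, 0.0214]
tcp_rot: [-0.182, 3.136, -0.0]
wrist_force: [0.8, -0.6, -0.7]
width: 0.186
grip_force: 0.0
```

Call:
jog_arm --deltas '[-0.001,0,0,0,0,0,-0.62,-0.002,0,0,0,0,0,-0.62,-0.002,0,0,0,0,0,-0.62]'

```text
time: 6.85
tool_pos: [0.5165, -0.0211, 0.0213]
tcp_rot: [0.181, -3.136, 0.0]
wrist_force: [-0.1, 0.0, -0.8]
width: 0.19
grip_force: 0.0
```

Call:
jog_arm --deltas '[-0.001,0,0,0,0,0,-0.62,-0.001,0,0,0,0,0,-0.62,-0.001,0,0,0,0,0,-0.62]'

```text
time: 7.15
tool_pos: [0.5175, -0.0209, 0.0213]
tcp_rot: [-0.181, 3.136, -0.0]
wrist_force: [0.6, 0.3, -0.1]
width: 0.192
grip_force: 0.0
```

Call:
jog_arm --deltas '[-0.001,0,0,0,0,0,-0.62,-0.002,0,0,0,0,0,-0.62,-0.002,0,0,0,0,0,-0.62]'

```text
time: 7.45
tool_pos: [0.5197, -0.0207, 0.0213]
tcp_rot: [-0.181, 3.136, -0.0]
wrist_force: [-0.6, 0.2, 0.3]
width: 0.189
grip_force: 0.0
```

Call:
jog_arm --deltas '[-0.001,0,0,0,0,0,-0.62,-0.001,0,0,0,0,0,-0.62,-0.001,0,0,0,0,0,-0.62]'

```text
time: 7.75
tool_pos: [0.5206, -0.0206, 0.0213]
tcp_rot: [-0.182, 3.136, -0.0]
wrist_force: [0.0, -1.0, -0.6]
width: 0.191
grip_force: 0.0
```

Call:
jog_arm --deltas '[-0.001,0,0,0,0,0,-0.62,-0.001,0,0,0,0,0,-0.62,-0.001,0,0,0,0,0,-0.62]'

```text
time: 8.05
tool_pos: [0.5215, -0.0205, 0.0213]
tcp_rot: [-0.181, 3.136, -0.0]
wrist_force: [0.6, 0.3, 0.0]
width: 0.186
grip_force: 0.0
```

Call:
jog_arm --deltas '[-0.001,0,0,0,0,0,-0.62,-0.001,0,0,0,0,0,-0.62,-0.001,0,0,0,0,0,-0.62]'

```text
time: 8.35
tool_pos: [0.522, -0.0204, 0.0212]
tcp_rot: [0.182, -3.135, -0.0]
wrist_force: [-2.5, -0.2, 2.6]
width: 0.188
grip_force: 1.2
```

Call:
jog_arm --deltas '[-0.001,0,0,0,0,0,-0.62,-0.001,0,0,0,0,0,-0.62,-0.001,0,0,0,0,0,-0.62]'

```text
time: 8.65
tool_pos: [0.5224, -0.0203, 0.0211]
tcp_rot: [0.181, -3.134, -0.0]
wrist_force: [-5.3, -1.1, 3.8]
width: 0.19
grip_force: 2.5
```

```bash
python3 - <<'E'
from h import *
for i in range(3):
    c=read_camera("wrist"); s=readout.read_state(); print(s["wrist_force"].round(2) if hasattr(s["wrist_force"],"round") else s["wrist_force"],np.round(s["joint_torque"],2))
h=cv2.cvtColor(c["color"],cv2.COLOR_BGR2HSV);m=cv2.inRange(h,(8,60,40),(22,230,255));ys,xs=np.nonzero(m);
k=(ys>200)&(xs>220)&(xs<290);print(ys[k].min(),xs[k].min(),xs[k].max())
v=ys[k].min();p=cast(c,256,v,.018)[:2]-SF;print("back top edge box x mm",p@X*1e3,p@Y*1e3); delta(tgt(-.09,0,.021))
E
```

```text
[-4.41 -1.76  4.08] [ 5.300e-01 -3.958e+01 -2.929e+01  2.900e-01 -1.610e+00 -1.000e-02]
[-5.02 -1.21  4.06] [ 5.200e-01 -3.959e+01 -2.929e+01  2.900e-01 -1.600e+00 -1.000e-02]
[-4.93 -1.42  3.64] [ 5.200e-01 -3.959e+01 -2.929e+01  2.900e-01 -1.600e+00 -1.000e-02]
261 227 284
back top edge box x mm -90.33974201597336 -0.588703594279774
from [ 0.5224 -0.0203  0.0211] to [ 0.5234 -0.0194  0.021 ] d [-0.0011  0.0008  0.0001] rot [ 0.01 -0.13  0.13] F [-4.93 -1.42  3.64] t 8.8
```

Call:
jog_arm --deltas '[-0.0005,0,0,0,0,0,-0.62,-0.0005,0,0,0,0,0,-0.62,-0.0005,0,0,0,0,0,-0.62,-0.0005,0,0,0,0,0,-0.62]'

```text
time: 9.2
tool_pos: [0.5224, -0.0203, 0.021]
tcp_rot: [0.181, -3.133, -0.0]
wrist_force: [-6.1, -0.6, 5.0]
width: 0.188
grip_force: 3.0
```

About 6 N and snug. I'll back straight off, rise, and then check.

Call:
jog_arm --deltas '[0.005,0,0,0,0,0,-0.62,0.02,0,0,0,0,0,-0.62,0.04,0,0,0,0,0,-0.62,0.04,0,-0.05,0,0,0,-0.62,0.04,0,-0.1,0,0,0,-1,0.04,0,-0.15,0,0,0,-1,0.04,0,-0.18,0,0,0,-1,0.04,0,-0.18,0,0,0,-1]'

```text
time: 10.0
tool_pos: [0.4889, -0.0252, 0.2079]
tcp_rot: [-0.181, 3.123, -0.003]
wrist_force: [1.2, -0.1, -0.6]
width: 0.001
grip_force: 0.0
```

```bash
python3 - <<'E'
from h import *
delta(tgt(.0,.0,.145))
c=read_camera("wrist"); cv2.imwrite("pics/w5.png",cv2.resize(c["color"],(800,600)))
import pickle; pickle.dump(c,open("w5.pkl","wb"))
for n,b,z in(("backL",(-.081,.02),.018),("backR",(-.081,-.02),.018),("boxbotL",(-.02,.02),.014)): print(n,np.array(proj(c,tgt(*b,z)))/.64)
E
```

```text
from [ 0.4889 -0.0252  0.2079] to [ 0.6128 -0.0092  0.145 ] d [-0.124   0.0017  0.0646] rot [-0.16  0.78  0.13] F [ 1.23 -0.1  -0.56] t 10.0
backL [432.66013006 322.60959885]
backR [372.19017156 322.39969511]
boxbotL [430.3997431  402.11170689]
```

View pics/w5.png

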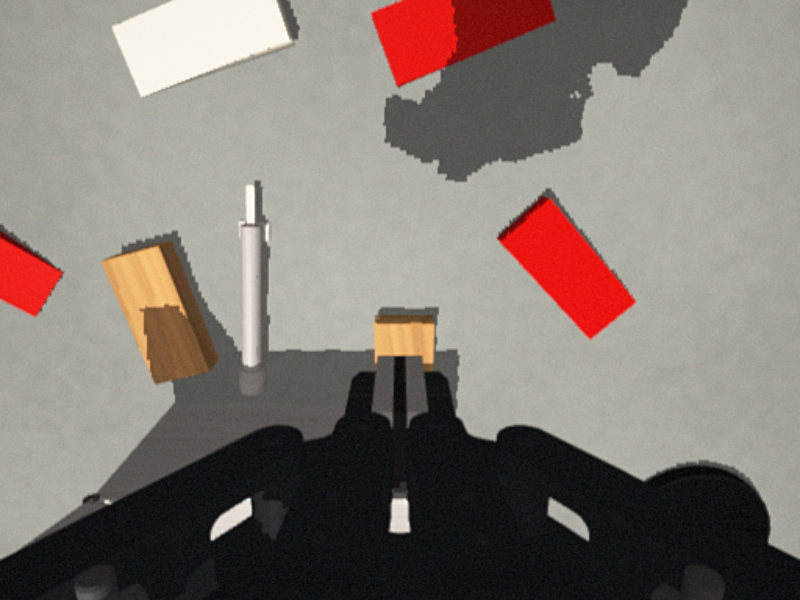

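The wrist view shows the wedge's thick end at (375–436,319), where a snug wedge centred on the foot should be. Next is the press on the corner.

Call:
jog_arm --deltas '[-0.04,0.0017,0,0,0.7,0,-1,-0.08,0.0017,0,0,0.7,0,-1,-0.11,0.0017,0.01,0,0.7,0,-1,-0.125,0.0017,0.03,0,0.7,0,-1,-0.125,0.0017,0.05,0,0.7,0,-1,-0.125,0.0017,0.064,0,0.7,0,-1,-0.125,0.0017,0.066,0,0.7,0,-1,-0.125,0.0017,0.066,0,0.7,0,-1]'

```text
time: 10.85
tool_pos: [0.6071, -0.0087, 0.1341]
tcp_rot: [0.18, -3.122, 0.001]
wrist_force: [0.2, 1.0, 0.3]
width: -0.004
grip_force: 0.0
```

```bash
python3 -c "
from h import *
delta(tgt(0,0,.131))"
```

```text
from [ 0.6071 -0.0087  0.1341] to [ 0.6128 -0.0092  0.131 ] d [-0.0056 -0.0012  0.0031] rot [ 0.02 -0.83  0.12] F [0.25 1.02 0.34] t 10.85
```

Call:
jog_arm --deltas '[-0.003,-0.001,-0.004,0,-0.8,0,-1,-0.0055,-0.001,-0.004,0,-0.8,0,-1,-0.0055,-0.001,-0.002,0,-0.8,0,-1,-0.0055,-0.001,0,0,-0.8,0,-1,-0.0055,-0.001,0.001,0,-0.8,0,-1,-0.0055,-0.001,0.001,0,-0.8,0,-1]'

```text
time: 11.45
tool_pos: [0.6134, -0.009, 0.1339]
tcp_rot: [-0.181, 3.135, 0.0]
wrist_force: [-0.1, 0.2, 0.3]
width: -0.001
grip_force: 0.0
```

Call:
jog_arm --deltas '[0,0,0.001,0,0,0,-1,0,0,0.001,0,0,0,-1]'

```text
time: 11.65
tool_pos: [0.6136, -0.009, 0.133]
tcp_rot: [-0.181, 3.135, 0.0]
wrist_force: [-0.1, -0.4, 0.3]
width: -0.003
grip_force: 0.0
```

Call:
jog_arm --deltas '[0,0,0.001,0,0,0,-1,0,0,0.001,0,0,0,-1]'

```text
time: 11.85
tool_pos: [0.6136, -0.009, 0.132]
tcp_rot: [-0.181, 3.135, 0.0]
wrist_force: [-0.0, -0.4, -0.3]
width: 0.007
grip_force: 0.0
```

Call:
jog_arm --deltas '[0,0,0.001,0,0,0,-1,0,0,0.001,0,0,0,-1]'

```text
time: 12.05
tool_pos: [0.6136, -0.0091, 0.131]
tcp_rot: [-0.181, 3.135, 0.0]
wrist_force: [-0.6, 0.3, -0.1]
width: -0.002
grip_force: 0.0
```

Call:
jog_arm --deltas '[0,0,0.0005,0,0,0,-1,0,0,0.0005,0,0,0,-1]'

```text
time: 12.25
tool_pos: [0.6137, -0.009, 0.131]
tcp_rot: [-0.181, 3.135, 0.0]
wrist_force: [-0.4, -0.3, 1.5]
width: -0.003
grip_force: 1.1
```

Call:
jog_arm --deltas '[0,0,0.0005,0,0,0,-1,0,0,0.0005,0,0,0,-1]'

```text
time: 12.45
tool_pos: [0.6137, -0.009, 0.1309]
tcp_rot: [-0.181, 3.135, 0.0]
wrist_force: [-2.4, 0.1, 4.7]
width: -0.003
grip_force: 2.5
```

Call:
jog_arm --deltas '[0.0003,0,0.0005,0,0,0,-1,0.0005,0,0.001,0,0,0,-1,0.0005,0,0.001,0,0,0,-1]'

```text
time: 12.75
tool_pos: [0.6137, -0.009, 0.1309]
tcp_rot: [-0.181, 3.134, 0.0]
wrist_force: [-3.4, 0.5, 7.5]
width: 0.001
grip_force: 4.2
```

Call:
jog_arm --deltas '[0.0008,0,0.0005,0,0,0,-1,0.001,0,0.001,0,0,0,-1,0.001,0,0.0012,0,0,0,-1,0.001,0,0.0012,0,0,0,-1]'

```text
time: 13.15
tool_pos: [0.6136, -0.009, 0.1309]
tcp_rot: [-0.181, 3.131, 0.0]
wrist_force: [-3.0, 1.3, 10.9]
width: -0.003
grip_force: 5.9
```

Call:
jog_arm --deltas '[0.0005,-0.0002,0.0005,0,0,0,-1,0.0005,-0.0002,0.0005,0,0,0,-1,0.0005,-0.0002,0.0005,0,0,0,-1,0.0005,-0.0002,0.0005,0,0,0,-1,0.0005,-0.0002,0.0005,0,0,0,-1,0.0005,-0.0002,0.0005,0,0,0,-1,0.0005,-0.0002,0.0005,0,0,0,-1,0.0005,-0.0002,0.0005,0,0,0,-1]'

```text
time: 13.95
tool_pos: [0.6136, -0.009, 0.1308]
tcp_rot: [-0.181, 3.13, 0.001]
wrist_force: [-3.2, 2.4, 13.4]
width: 0.003
grip_force: 6.5
```

Held at 13 N for over 0.5 s with no dip. Now I'll lift straight up and clear away.

Call:
jog_arm --deltas '[0,0,-0.004,0,0,0,-1,0,0,-0.03,0,0,0,-1,0,0,-0.07,0,0,0,-1,0.02,0,-0.1,0,0,0,-1,0.07,0,-0.1,0,0,0,-1,0.12,0.03,-0.1,0,0,0,-1,0.12,0.08,-0.1,0,0,0,-1,0.12,0.12,-0.1,0,0,0,-1]'

```text
time: 14.75
tool_pos: [0.4765, 0.0962, 0.227]
tcp_rot: [-0.177, 3.135, 0.0]
wrist_force: [1.3, -1.0, -0.8]
width: 0.002
grip_force: 0.0
```

Call:
jog_arm --deltas '[0,0.3,0,0,0,0,-1,0,0.3,0,0,0,0,-1,0,0.3,0,0,0,0,-1,0,0.3,0,0,0,0,-1,0,0.3,0,0,0,0,-1,0,0.3,0,0,0,0,-1,0,0.3,0,0,0,0,-1,0,0.3,0,0,0,0,-1]'

```text
time: 15.55
tool_pos: [0.4433, 0.3946, 0.2265]
tcp_rot: [-0.186, 3.135, -0.002]
wrist_force: [-0.2, -0.9, -0.4]
width: -0.0
grip_force: 0.0
```

```bash
python3 - <<'E'
from h import *
import pickle
c=wood("top"); c0=pickle.load(open("top.pkl","rb"))
print(readout.read_state()["wrist_force"])
cv2.imwrite("pics/t6.png",cv2.resize(np.hstack([c0["color"][130:250,190:320],c["color"][130:250,190:320]]),None,fx=3,fy=3,interpolation=cv2.INTER_CUBIC))
E
```

```text
top [[-18.2, 21.4], [-18.9, -19.5], [-82.3, -18.6], [-81.6, 21.8]] mean [-50.2   1.3]
[-0.04763739 -0.73699177 -0.2013187 ]
```

View pics/t6.png

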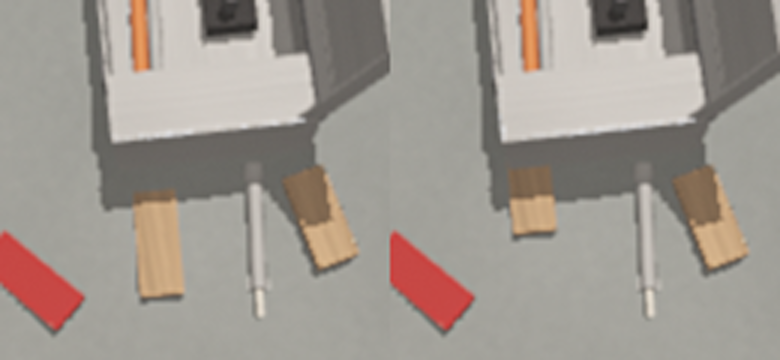

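The before and after crops show the box and bystanders unmoved. The wedge is under the corner, centred, with its thick end at −82 mm as expected.

```bash
python3 -c "
from h import *
print(finish_job())"
```

```text
the job is handed in; nothing more can be done
None
```

The job is handed in: the wedge is snug under the short foot (pushed in with about 6 N), the corner took a 13 N press without dipping, and the box and other things look unmoved in the before/after top-camera crops around the front of the box.

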